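# Make up two condiment trays for the noodle-shop tables

## Robot

A 6-joint arm with a two-finger parallel gripper is mounted at the origin on the work surface. World frame = base frame: x ahead of the robot, y to its left, z up, the work surface at z = 0. Lengths are in m, angles in degrees, forces in N, time in s.
With the tool pointing down it reaches from about 0.325 to 0.85 m from the base axis. Payload 15.5 kg.
Tool frame: the origin (TCP) lies midway between the tips of the shut fingers; the grasp point (between the pads) lies 19 mm behind it; z points along the fingers, y is the line along which they close (so a half turn about z gives the same grasp; the last joint's range is limited). The gripper opens to 91 mm and grips with 3 to 60 N. Pads are 32 mm wide; open, the fingers measure 118 mm over their backs; the gripper's body (76 mm by 178 mm) begins 60 mm behind the grasp point.
Start: joints at [66.263, 28.281, 77.091, -0, 74.628, -5.472], TCP at [0.196, 0.594, 0.214] pointing down, gripper open.
Joint ranges: [-166.48, 166.48], [-47.26, 123.95], [12.59, 153.08], [-70.14, 250.14], [6.76, 159.57], [-176.63, 176.63]. Speed limits (degrees/s): [108.29, 108.29, 147.25, 172.46, 172.46, 172.46].

## Interface

Orientations are given as a 3x3 rotation matrix whose columns are the frame's x, y, z axes.
In Python, from bench import ctrl gives the robot as it stands. The module is installed in compiled form; this text tells all that it offers. Calls block until the motion is done:
- ctrl.goto(position, orientation): joint-space move of the TCP to a pose.
- ctrl.move_l(position, vel=0.15, ori=None, contact_N=None): straight line of the TCP; ori=None keeps the orientation; vel is the mean speed in m/s. With contact_N (N) it stops when the force on the tool has changed by that much, and returns True; else False.
- ctrl.movej(angles): joint-space move.
- ctrl.command_gripper(opening): opening from 0.0 (shut) to 1.0 (fully open); the grip force is fixed at half the most; returns when the fingers have stopped.
- ctrl.sleep(seconds).
- ctrl.ik(position, orientation): joint angles nearest the present ones, or None.
- ctrl.read_camera(name): name is "scene" or "side" or "wrist"; returns the picture (480x640x3 uint8, blue, green, red); there is no depth.
- ctrl.camera_params(name): a dict with "fx", "fy", "cx", "cy" (pixels), "pose" (4x4, takes a point from camera to world coordinates); the wrist camera has in their place "T_tool_cam" (4x4, takes a point from camera to tool coordinates, whose origin is the TCP and whose axes are the flange's). Camera axes: x right, y up, looking along -z (the intrinsics and any distortion apply to the point x, -y, -z); pixel columns grow to the right and rows downward; lengths in m; the calibration is good to about 2 mm. A picture is of the moment at which its call begins: read the wrist's pose just before it. camera_params takes no time and is no camera call.
A pose or a line that the arm cannot do raises ctrl.MotionError and nothing moves.
- ctrl.sign_off(): hands the job in; it is judged then, once.
Readings, each from a call of its own:
- ctrl.current_t(): time.
- ctrl.current_q(): joint angles.
- ctrl.current_dq(): joint speeds.
- ctrl.current_effort(): joint torques, N m.
- ctrl.current_tool_pos(): TCP position.
- ctrl.current_eef_rot(): TCP orientation.
- ctrl.current_contact_force(): force on the tool from outside, world axes, zero at the start.
- ctrl.current_wrist_torque(): the same for the moment, N m.
- ctrl.current_grip_width(): opening from 0.0 (shut) to 1.0 (fully open).
- ctrl.current_grasp_force(): force on a finger pad.
Only numpy, scipy, OpenCV 4.12 (cv2) and the standard library are available. Lean on these libraries where they do the work, as an engineer would, in place of code of your own. Each camera call takes 0.05 s, during which the arm holds its last target. There are 200 camera calls.

## Task

Make up the two condiment trays: the pink tray gets the dark soy bottle with the red cap and the white salt pot with the steel top, the blue tray gets the green vinegar bottle with the white cap and the red chilli pot with the black lid. In each tray stand the bottle in the compartment lined with black rubber and the pot in the bare compartment, flat on the floor of the tray; never tip any of them over. Leave the yellow oil bottle, the brown tea jar and the blue cup standing where they are.

Things in the scene. Friction and masses are not known exactly. Their poses are not given: they have to be found in the camera images.
- tray_pink: Pink plastic tray fixed on the table, 176 (x) x 92 (y) x 18 mm high; origin: centre of its underside, z up. Walls and floor 5 mm thick; a middle wall as high as the rim makes two compartments, each 80 x 82 mm inside. The +x one (centre 42.75 mm along +x from the origin) has a black rubber lining (flat, under 1 mm); the -x one (centre 42.75 mm along -x) is bare pink plastic.
- tray_blue: Blue plastic tray fixed on the table, 176 (x) x 92 (y) x 18 mm high; origin: centre of its underside, z up. Walls and floor 5 mm thick; a middle wall as high as the rim makes two compartments, each 80 x 82 mm inside. The +x one (centre 42.75 mm along +x from the origin) has a black rubber lining (flat, under 1 mm); the -x one (centre 42.75 mm along -x) is bare blue plastic.
- soy_mid (a point): Soy bottle: almost black-brown with a red cap and a beige label; upright round bottle 100 mm tall, body 50 mm in diameter from the foot up to 64 mm, then tapering to a cap 28 mm in diameter (83 to 100 mm); about 0.2 kg. The point is on its axis half-way up (50 mm above its foot); z up along its axis.
- vinegar_mid (a point): Vinegar bottle: green with a white cap and a pale label; upright round bottle 100 mm tall, body 50 mm in diameter from the foot up to 64 mm, then tapering to a cap 28 mm in diameter (83 to 100 mm); about 0.2 kg. The point is on its axis half-way up (50 mm above its foot); z up along its axis.
- chilli_mid (a point): Chilli pot: red with a black lid; upright round pot 80 mm tall, body 52 mm in diameter up to 64 mm, lid 48 mm in diameter above that; about 0.22 kg. The point is on its axis half-way up (40 mm above its foot); z up along its axis.
- salt_mid (a point): Salt pot: white with a steel shaker top; upright round pot 80 mm tall, body 52 mm in diameter up to 64 mm, lid 48 mm in diameter above that; about 0.22 kg. The point is on its axis half-way up (40 mm above its foot); z up along its axis.
- oil_mid (a point): Oil bottle, stays where it is: yellow with a dark brown cap and a pale yellow label; upright round bottle 100 mm tall, body 50 mm in diameter from the foot up to 64 mm, then tapering to a cap 28 mm in diameter (83 to 100 mm); about 0.2 kg. The point is on its axis half-way up (50 mm above its foot); z up along its axis.
- teajar_mid (a point): Tea jar, stays where it is: round-bellied brown earthenware with a dark lid and knob, 85 mm tall, 64 mm in diameter at the belly, 0.25 kg. The point is on its axis half-way up (42.5 mm above its foot).
- cup_mid (a point): Tea cup, stays where it is: open blue cup without a handle, 65 mm tall, 66 mm in diameter at the rim, 0.18 kg. The point is on its axis half-way up (32.5 mm above its foot).
There are look-alikes about, which are no part of the job. What is shaped like the part that bears salt_mid but purple is not meant.

How it is judged (in metres and radians):
At the end, for the whole second after the job is handed in: Soy (pink) and vinegar (blue) in the lined, salt (pink) and chilli (blue) in the bare compartments, within 20 mm (tray x and y) of their centres, foot within 5 mm of the floor; oil, tea jar and cup within 30 mm of their places; all upright within 0.1 rad and at rest (x of soy_mid in the frame of tray_pink between 0.02275 and 0.06275 m and y of soy_mid in the frame of tray_pink between -0.02 and 0.02 m and z of soy_mid in the frame of tray_pink between 0.05 and 0.06 m and angle between each of soy_mid, salt_mid, vinegar_mid, chilli_mid, oil_mid, teajar_mid, cup_mid's own z axis and vertical below 0.1 rad and linear speed of each of soy, salt, vinegar, chilli, oil, teajar, cup below 0.02 m/s and x of salt_mid in the frame of tray_pink between -0.06275 and -0.02275 m and y of salt_mid in the frame of tray_pink between -0.02 and 0.02 m and z of salt_mid in the frame of tray_pink between 0.04 and 0.05 m and x of vinegar_mid in the frame of tray_blue between 0.02275 and 0.06275 m and y of vinegar_mid in the frame of tray_blue between -0.02 and 0.02 m and z of vinegar_mid in the frame of tray_blue between 0.05 and 0.06 m and x of chilli_mid in the frame of tray_blue between -0.06275 and -0.02275 m and y of chilli_mid in the frame of tray_blue between -0.02 and 0.02 m and z of chilli_mid in the frame of tray_blue between 0.04 and 0.05 m and distance of each of oil_mid, teajar_mid, cup_mid from where it was at the start of the episode below 0.03 m); the robot touches nothing.
It fails at once if a bottle or pot of the kits is tipped over (more than 0.6 rad) (angle between any of soy_mid, salt_mid, vinegar_mid, chilli_mid's own z axis and vertical above 0.6 rad).
It fails at once if the oil bottle, the tea jar or the cup is moved more than 30 mm or tipped by more than 0.5 rad (distance of any of oil_mid, teajar_mid, cup_mid from where it was at the start of the episode above 0.03 m or angle between any of oil_mid, teajar_mid, cup_mid's own z axis and vertical above 0.5 rad).
It also fails if it takes over 112 s, if anything falls off the work surface, if the arm or the gripper's body presses on something with over 40 N, if the wrist force passes 120 N, or if a joint passes its speed limit or range.

## Working session

There is one attempt and no reset: what is moved stays moved. The work goes in short steps, each a Python script; the robot and the scene stay as the last script left them, time stands still between calls to the robot, and variables do not carry over. Pictures are saved under pics/ and viewed, at most 14 in all, crops included, and the job is handed in when it is done.

```bash
mkdir -p pics
python3 - <<'E'
from bench import ctrl
import cv2,numpy as np
np.set_printoptions(precision=4,suppress=True)
for n in("scene","side","wrist"):
    cv2.imwrite(f"pics/{n}0.png",ctrl.read_camera(n)); print(n,ctrl.camera_params(n))
print(ctrl.current_t(),ctrl.current_tool_pos(),ctrl.current_eef_rot())
E
```

```text
scene {'fx': 566.664929811899, 'fy': 566.664929811899, 'cx': 320.7568985110835, 'cy': 245.53570655469764, 'pose': array([[-0.7851, -0.3278,  0.5255,  1.1717],
       [ 0.6193, -0.4229,  0.6615,  0.7531],
       [ 0.0054,  0.8448,  0.5351,  0.6571],
       [ 0.    ,  0.    ,  0.    ,  1.    ]])}
side {'fx': 474.38249477442787, 'fy': 474.38249477442787, 'cx': 313.97126771834735, 'cy': 241.76788168513662, 'pose': array([[ 0.9914,  0.066 , -0.1133,  0.4513],
       [-0.1305,  0.5796, -0.8044, -0.7696],
       [ 0.0126,  0.8122,  0.5832,  0.6037],
       [ 0.    ,  0.    ,  0.    ,  1.    ]])}
wrist {'fx': 375.282403659096, 'fy': 375.282403659096, 'cx': 324.2992587407529, 'cy': 236.55810378300978, 'T_tool_cam': array([[-0.0005,  0.9632,  0.2689,  0.0771],
       [ 1.    ,  0.0003,  0.0009,  0.0004],
       [ 0.0007,  0.2689, -0.9632, -0.1713],
       [ 0.    ,  0.    ,  0.    ,  1.    ]])}
0.15 [0.1958 0.5932 0.2135] [[-0.9496  0.3134 -0.0004]
 [ 0.3134  0.9496 -0.0008]
 [ 0.0001 -0.0009 -1.    ]]
```

View pics/scene0.png

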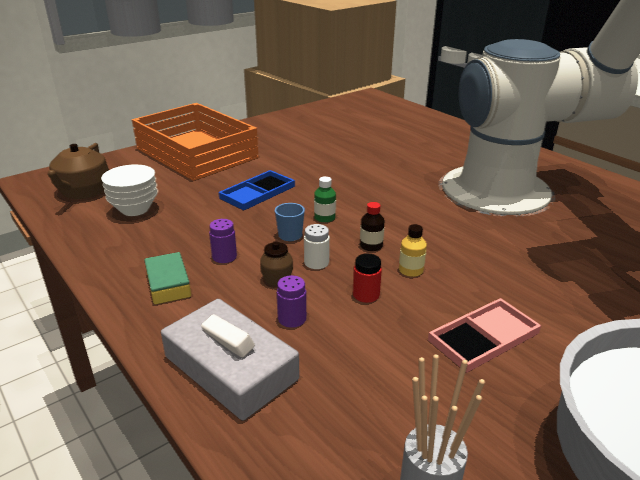

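View pics/side0.png

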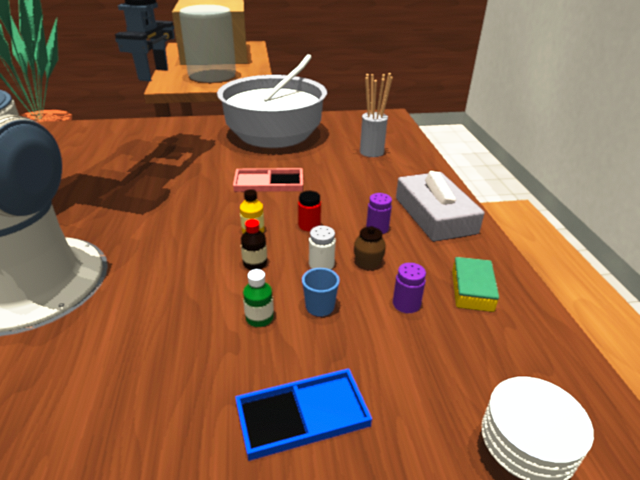

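The scene view shows soy (373,228), vinegar (325,200), salt (317,247), chilli (367,278), oil (413,252), jar (277,265) and cup (290,222). The blue tray's lining is at (269,183) and the pink tray's at (468,341). In the side view: soy (254,247), vinegar (258,298), salt (321,248), chilli (309,211), oil (251,213), jar (369,248), cup (320,292), and linings at blue (273,416) and pink (285,179).

Salt candidates are white (317,247) and purple (223,241) and (292,300). The white one with the steel top fits the description; the purple ones are excluded.

```bash
cat > h.py <<'E'
import cv2,numpy as np
np.set_printoptions(precision=4,suppress=True)
def ray(P,uv,T=None):
    T=P["pose"] if T is None else T
    d=T[:3,:3]@np.array([(uv[0]-P["cx"])/P["fx"],-(uv[1]-P["cy"])/P["fy"],-1.]); return T[:3,3],d/np.linalg.norm(d)
def tri(rs):
    A=sum(np.eye(3)-np.outer(d,d) for o,d in rs); b=sum((np.eye(3)-np.outer(d,d))@o for o,d in rs)
    p=np.linalg.solve(A,b); return p,max(np.linalg.norm(np.cross(p-o,d)) for o,d in rs)
def onz(r,z): o,d=r; return o+d*(z-o[2])/d[2]
def hsvmask(im,kind):
    h,s,v=[c.astype(int) for c in cv2.split(cv2.cvtColor(im,cv2.COLOR_BGR2HSV))]
    m={"red":((h<6)|(h>174))&(s>200)&(v>60),"white":(s<50)&(v>90),"black":(v<30),"yellow":(h>18)&(h<35)&(s>120)&(v>90),
       "blue":(h>105)&(h<125)&(s>120)&(v>50),"green":(h>45)&(h<80)&(s>120)&(v>30),
       "pink":((h<8)|(h>172))&(s>70)&(s<160)&(v>130)}[kind]
    return m.astype(np.uint8)
def blob(im,kind,seed,win):
    m=hsvmask(im,kind); w=np.zeros_like(m); x,y=seed; w[max(0,y-win):y+win,max(0,x-win):x+win]=1; m*=w
    n,l,st,c=cv2.connectedComponentsWithStats(m); 
    d=[np.min(np.hypot(*(np.argwhere(l==i)-[y,x]).T)) if st[i,4]>15 else 1e9 for i in range(1,n)]
    i=1+int(np.argmin(d)); ; return (l==i).astype(np.uint8),st[i]
E
sed -i 's/; ; return/; return/' h.py
cat > m1.py <<'E'
from bench import ctrl
from h import *
I={n:cv2.imread(f"pics/{n}0.png") for n in("scene","side")}; P={n:ctrl.camera_params(n) for n in I}
S={"soycap":("red",(374,209),(252,226),14),"vincap":("white",(325,182),(257,277),12),"chillilid":("black",(367,265),(309,199),18),
"salt":("white",(317,247),(321,248),28),"oil":("yellow",(413,252),(251,210),28),"cup":("blue",(290,222),(320,292),28),
"pinklin":("black",(468,341),(285,179),45),"bluelin":("black",(269,183),(273,416),60)}
out={n:I[n].copy() for n in I}
for k,(c,a,b,w) in S.items():
    rs=[];info=[]
    for n,s in(("scene",a),("side",b)):
        m,st=blob(I[n],c,s,w); ct,_=cv2.findContours(m,0,2); cv2.drawContours(out[n],ct,-1,(255,255,0),1)
        if "lin" in k:
            q=cv2.minAreaRect(max(ct,key=cv2.contourArea)); M=cv2.moments(m,True); uv=(M["m10"]/M["m00"],M["m01"]/M["m00"])
        else: uv=(st[0]+(st[2]-1)/2,st[1]+(st[3]-1)/2)
        rs.append(ray(P[n],uv)); info.append((np.round(uv,1),st[2:5]))
    print(k,*tri(rs),info)
v=np.hstack([cv2.resize(out["scene"][150:380,190:560],None,fx=1.05,fy=1.05)[:,:400],cv2.resize(out["side"][160:460,210:420],None,fx=1.9,fy=1.9)[:241]]) if 0 else None
a=cv2.resize(out["scene"][165:375,210:550],(800,494))[:300]; 
a=cv2.resize(out["scene"][165:365,210:550],(510,300)); b=cv2.resize(out["side"][160:460,230:430],(290,435)); c=np.zeros((435,800,3),np.uint8); c[:300,:510]=a; c[:,510:]=b
cv2.imwrite("pics/m1.png",c)
E
python3 m1.py
```

```text
soycap [0.4372 0.0047 0.0902] 0.0002454677839430648 [(array([373.5, 208. ]), array([ 12,  13, 128], dtype=int32)), (array([251.5, 226. ]), array([ 14,  15, 163], dtype=int32))]
vincap [ 0.4408 -0.1534  0.0915] 0.0003792847535591433 [(array([325. , 181.5]), array([ 13,  12, 125], dtype=int32)), (array([256. , 277.5]), array([ 17,  20, 268], dtype=int32))]
chillilid [0.5652 0.1298 0.0704] 0.00022103055283215382 [(array([368. , 263.5]), array([ 25,  20, 409], dtype=int32)), (array([309. , 198.5]), array([ 19,  14, 226], dtype=int32))]
salt [ 0.5736 -0.0129  0.0407] 0.00041939682849296623 [(array([316.5, 246. ]), array([ 26,  45, 968], dtype=int32)), (array([321.5, 247. ]), array([ 26,  45, 974], dtype=int32))]
oil [0.4335 0.1149 0.0468] 0.004853011573555923 [(array([413., 246.]), array([ 27,  21, 436], dtype=int32)), (array([251.5, 216. ]), array([ 24,  33, 490], dtype=int32))]
cup [ 0.5503 -0.203   0.0685] 0.008232279901408733 [(array([269.5, 197.5]), array([16,  8, 68], dtype=int32)), (array([320. , 300.5]), array([ 33,  30, 619], dtype=int32))]
pinklin [0.5274 0.3414 0.0097] 6.807644938011406e-05 [(array([467.2, 341.2]), array([  57,   38, 1079], dtype=int32)), (array([284.8, 178.5]), array([ 28,   8, 214], dtype=int32))]
bluelin [ 0.4522 -0.3683  0.0091] 4.9580173698030334e-05 [(array([269.3, 182.7]), array([ 31,  14, 231], dtype=int32)), (array([272.3, 419.1]), array([  62,   55, 2248], dtype=int32))]
```

View pics/m1.png

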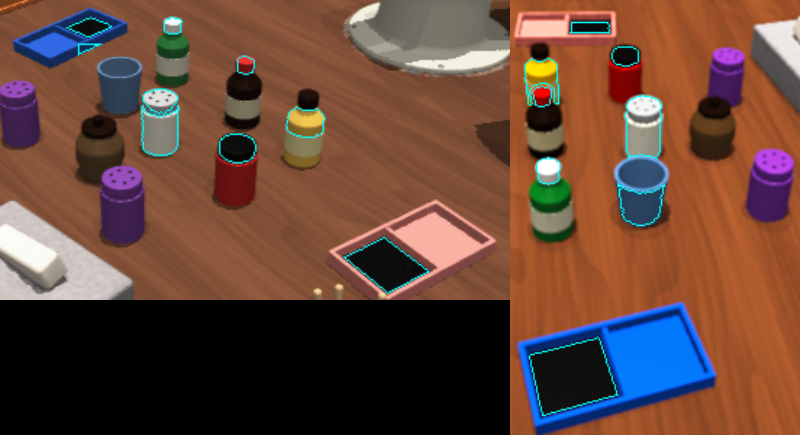

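Masks fit, and heights agree with the text: caps at 0.090–0.092, chilli lid at 0.070, salt middle at 0.041. Vinegar, soy, salt and chilli each match their description. Next I measure the trays and obstacles.

```bash
cat > m2.py <<'E'
from bench import ctrl
from h import *
I={n:cv2.imread(f"pics/{n}0.png") for n in("scene","side")}; P={n:ctrl.camera_params(n) for n in I}
for k,c,a,b,w in(("pink","pink",(468,341),(285,179),72),("blue","blue",(269,183),(273,416),110)):
    for n,s in(("scene",a),("side",b)):
        lin,_=blob(I[n],"black",s,60)
        im=I[n]; h,sa,v=[x.astype(int) for x in cv2.split(cv2.cvtColor(im,cv2.COLOR_BGR2HSV))]
        m=((h>105)&(h<128)&(sa>150)&(v>40)) if c=="blue" else (((h<6)|(h>172))&(sa>60)&(sa<160)&(v>60))
        m=m.astype(np.uint8)|lin; w_=np.zeros_like(m); w_[max(0,s[1]-w):s[1]+w,max(0,s[0]-w):s[0]+w]=1
        m=cv2.morphologyEx(m*w_,cv2.MORPH_CLOSE,np.ones((3,3))); nn,l,st,_=cv2.connectedComponentsWithStats(m); m=(l==l[s[1],s[0]]).astype(np.uint8)
        ct=max(cv2.findContours(m,0,1)[0],key=cv2.contourArea)
        pts=np.array([onz(ray(P[n],p[0]),0.009)[:2] for p in cv2.convexHull(ct)],np.float32)
        r=cv2.minAreaRect(pts*1000); bx=cv2.boxPoints(r)/1000
        e=max((bx[1]-bx[0],bx[2]-bx[1]),key=np.linalg.norm); c0=bx.mean(0)
        M=cv2.moments(lin,True); L=onz(ray(P[n],(M["m10"]/M["m00"],M["m01"]/M["m00"])),.006)[:2]
        if e@(L-c0)<0:e=-e
        print(k,n,"centre",c0,"size",np.round(r[1]),"yaw",np.degrees(np.arctan2(e[1],e[0])),"lining",L)
for k,a,b in(("jar",(277,265),(369,249)),("cup",(290,222),(320.5,292)),("pur1",(223,241),(409,288)),("pur2",(292,300),(379,213)),("holder",(435,445),(374,116)),("sticktop",(421,360),(368,75))):
    print(k,*tri([ray(P["scene"],a),ray(P["side"],b)]))
for k,n,p,z in(("bowlrim","side",(272,115),.1),("bowlfoot","side",(272,148),0),("bowlL","scene",(560,375),.1)): print(k,onz(ray(P[n],p),z))
E
python3 m2.py
```

```text
pink scene centre [0.4841 0.3441] size [105. 194.] yaw -5.184509 lining [0.5237 0.3391]
pink side centre [0.484  0.3416] size [121. 177.] yaw -6.0869927 lining [0.528  0.3482]
blue scene centre [ 0.4941 -0.3597] size [198. 117.] yaw -170.18907 lining [ 0.4487 -0.3737]
blue side centre [ 0.4966 -0.3587] size [179. 103.] yaw -170.10762 lining [ 0.4523 -0.3662]
jar [ 0.6696 -0.0173  0.0313] 0.0007852901612758839
cup [ 0.553  -0.1364  0.0327] 0.0008615580328997429
pur1 [ 0.7127 -0.1503  0.0377] 0.0006417115166527014
pur2 [0.7185 0.1006 0.0405] 0.0009707104225468847
holder [0.797  0.4981 0.1101] 0.0006730952630008031
sticktop [0.7797 0.4669 0.2236] 0.019863925667061876
bowlrim [0.5106 0.5618 0.1   ]
bowlfoot [0.5063 0.556  0.    ]
bowlL [0.5713 0.5202 0.1   ]
```

Trays: pink at (0.484,0.343) with yaw −5.6°, blue at (0.495,−0.359) with yaw −170.1°, linings on the expected sides at about 6–9 mm. I use the same closing line along tray y for both picking and placing. Now I move: wrist look at the pink tray, then over the soy.

```bash
cat > mv.py <<'E'
from bench import ctrl
from h import *
def R(yaw):
    c,s=np.cos(np.radians(yaw)),np.sin(np.radians(yaw)); return np.array([[c,s,0],[s,-c,0],[0,0,-1.]])
Y={"pink":174.4,"blue":-170.1}
C={"pink":np.array([.484,.343]),"blue":np.array([.4953,-.359])}; TY={"pink":-5.6,"blue":-170.1}
def spot(t,lined):
    a=np.radians(TY[t]); return C[t]+(1 if lined else -1)*.04275*np.array([np.cos(a),np.sin(a)])
H=.19
def look(name):
    T=np.eye(4); T[:3,:3]=ctrl.current_eef_rot(); T[:3,3]=ctrl.current_tool_pos()
    im=ctrl.read_camera("wrist"); cv2.imwrite(f"pics/{name}.png",im); P=ctrl.camera_params("wrist"); return im,P,T@P["T_tool_cam"]
def proj(P,T,p):
    q=np.linalg.inv(T)@np.append(p,1); return int(P["cx"]+P["fx"]*q[0]/-q[2]),int(P["cy"]-P["fy"]*q[1]/-q[2])
def wfind(kind,p,win,name):
    "centre of the colour blob near predicted point p, on plane z=p[2]"
    im,P,T=look(name); s=proj(P,T,p); m,st=blob(im,kind,s,win)
    q=onz(ray(P,(st[0]+(st[2]-1)/2,st[1]+(st[3]-1)/2),T),p[2]); print(name,"pred px",s,"box",st,"->",q,"t",ctrl.current_t()); return q
E
python3 - <<'E'
from mv import *
ctrl.goto([.484,.343,H],R(Y["pink"])); im,P,T=look("wpink")
for l in(1,0):
    cv2.circle(im,proj(P,T,[*spot("pink",l),.006]),4,(0,255,0),2)
print(ctrl.current_t()); ctrl.move_l([.437,.005,H],.3,R(Y["pink"]))
q=wfind("red",np.array([.437,.005,.0915]),60,"wsoy"); i2=cv2.imread("pics/wsoy.png")
cv2.imwrite("pics/w1.png",cv2.resize(np.hstack([im,i2]),(800,300)))
E
```

```text
1.625
wsoy pred px (322, 238) box [ 303  220   40   42 1321] -> [0.4382 0.0047 0.0915] t 2.9667
```

View pics/w1.png

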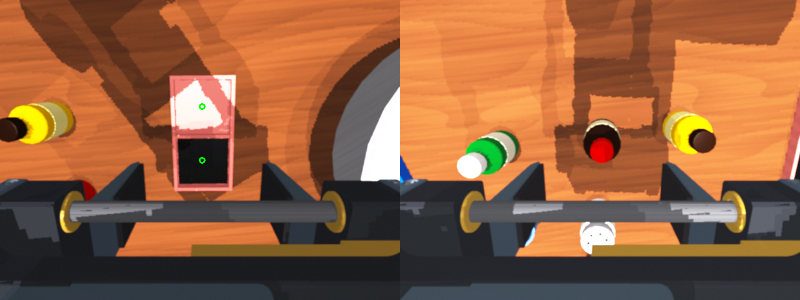

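Left: the predicted compartment centres (green, 202,106 and 202,160 in the picture) lie in the middles of the bare and lined compartments. Right: the red cap is where expected (601,149), within about 1 mm. Now pick and place the soy.

```bash
cat >> mv.py <<'E'
def pick(xy,yaw,z):
    ctrl.move_l([*xy,H],.25,R(yaw)); 
    if ctrl.move_l([*xy,z],.15,contact_N=15): ctrl.move_l([*xy,H]); raise SystemExit("touched on descent")
    ctrl.command_gripper(0.); w=ctrl.current_grip_width(); print("grip",w*91,ctrl.current_grasp_force())
    if w<.5: ctrl.command_gripper(1.); raise SystemExit("missed")
    ctrl.move_l([*xy,H],.15)
def place(xy,yaw,z):
    ctrl.move_l([*xy,H],.25,R(yaw)); ctrl.move_l([*xy,z+.018],.15); ctrl.sleep(.2)
    c=ctrl.move_l([*xy,z+.002],.03,contact_N=6); print("place contact",c,ctrl.current_tool_pos(),"grip",ctrl.current_grip_width()*91)
    ctrl.command_gripper(1.); p=ctrl.current_tool_pos(); ctrl.move_l([p[0],p[1],H],.2); print("t",ctrl.current_t())
E
python3 - <<'E'
from mv import *
pick([.4378,.0048],Y["pink"],.031); place(spot("pink",1),Y["pink"],.031)
q=wfind("red",np.array([*spot("pink",1),.0965]),60,"wsoy2")
ctrl.move_l([.574,-.013,H],.3,R(Y["pink"])); q=wfind("white",np.array([.5736,-.0129,.072]),70,"wsalt")
cv2.imwrite("pics/w2.png",cv2.resize(np.hstack([cv2.imread("pics/wsoy2.png"),cv2.imread("pics/wsalt.png")]),(800,300)))
E
```

```text
grip 49.1949330977238 30.000403378326155
place contact True [0.5265 0.3388 0.0356] grip 49.11857970701363
t 11.3417
wsoy2 pred px (324, 242) box [ 306  223   40   41 1287] -> [0.527  0.3394 0.0965] t 11.3917
wsalt pred px (322, 232) box [ 290  188   62   75 3609] -> [ 0.5675 -0.0139  0.072 ] t 12.775
```

View pics/w2.png

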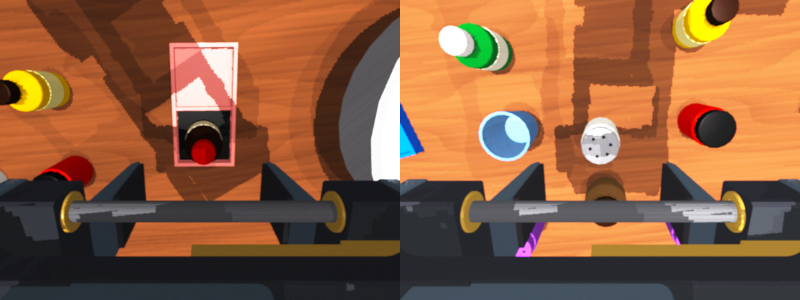

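Soy stands in the lining at (203,150) in the left view, 1 mm off. The salt is at (600,140) in the right view; its whole silhouette taken at z=0.04 gives x≈0.575, which agrees with the first fix. Salt goes next, then a look at the chilli.

Run:
```python
from mv import *
pick([.5745,-.0132],Y["pink"],.031); place(spot("pink",0),Y["pink"],.031); look("wsalt2")
ctrl.move_l([.565,.130,H],.3,R(Y["blue"])); q=wfind("black",np.array([.565,.130,.072]),45,"wchi")
cv2.imwrite("pics/w3.png",cv2.resize(np.hstack([cv2.imread("pics/wsalt2.png"),cv2.imread("pics/wchi.png")]),(800,300)))
```

```text
grip 51.04762709116538 30.00045902794227
place contact True [0.4414 0.3471 0.0355] grip 51.20038063355031
t 21.25
wchi pred px (322, 233) box [ 293  215   58   48 2166] -> [0.5696 0.1301 0.072 ] t 22.3333
```

View pics/w3.png

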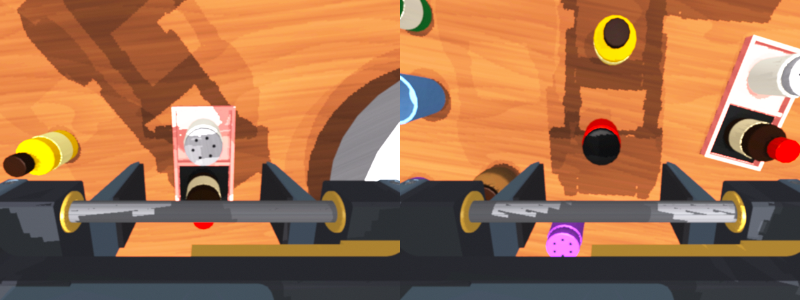

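Salt stands in the bare compartment at (203,145) in the left view. The red pot with the black lid is at (601,142) in the right view, within 4 mm of the first fix. Chilli goes next, with a look at the blue tray before lowering, then the vinegar.

Run:
```python
from mv import *
pick([.567,.130],Y["blue"],.031)
s=spot("blue",0); a=np.array([s[0]+.07,s[1]+.0]); ctrl.move_l([*s,H],.25,R(Y["blue"]))
im,P,T=look("wblue")
for l in(1,0): cv2.circle(im,proj(P,T,[*spot("blue",l),.006]),4,(0,255,0),2)
cv2.imwrite("pics/w4.png",im); print(ctrl.current_t())
```

```text
grip 51.41175044835368 30.00036267163523
27.825
```

View pics/w4.png

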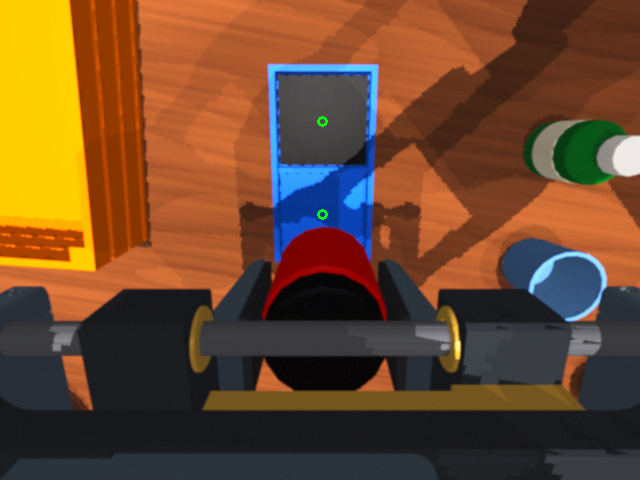

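The lining and bare centres (322,121 and 322,214) lie in the middles of the compartments, and the pot is held upright. The orange basket edge (col ~140) is over 10 cm away. I place the chilli and do the vinegar.

Run:
```python
from mv import *
place(spot("blue",0),Y["blue"],.031)
ctrl.move_l([.441,-.153,H],.3,R(Y["blue"])); q=wfind("white",np.array([.4408,-.1534,.0915]),35,"wvin")
if np.hypot(q[0]-.4408,q[1]+.1534)<.008:
    pick((q[:2]+[.4408,-.1534])/2,Y["blue"],.031); place(spot("blue",1),Y["blue"],.031); look("wblue2")
    ctrl.move_l([.40,-.30,.30],.25)
cv2.imwrite("pics/scene1.png",ctrl.read_camera("scene")); cv2.imwrite("pics/side1.png",ctrl.read_camera("side"))
a=cv2.imread("pics/scene1.png"); b=cv2.imread("pics/side1.png"); cv2.imwrite("pics/w5.png",cv2.resize(np.hstack([a,b]),(800,300)))
```

```text
place contact True [ 0.5374 -0.3517  0.0357] grip 51.06916507645913
t 31.5083
wvin pred px (324, 237) box [ 306  218   39   41 1251] -> [ 0.4414 -0.1531  0.0915] t 32.4417
grip 48.99115289504816 30.000365492887795
place contact True [ 0.4531 -0.3663  0.0355] grip 48.74218497908483
t 40.2833
```

View pics/w5.png

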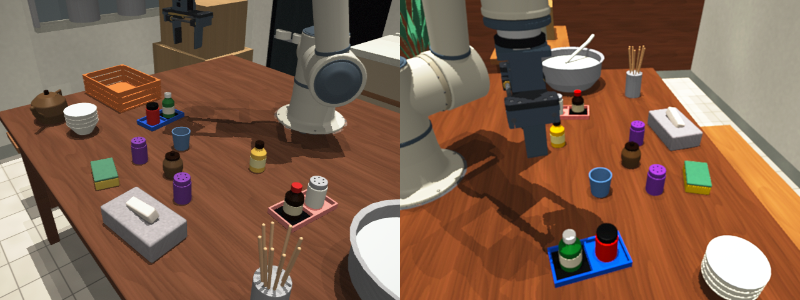

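View pics/wblue2.png

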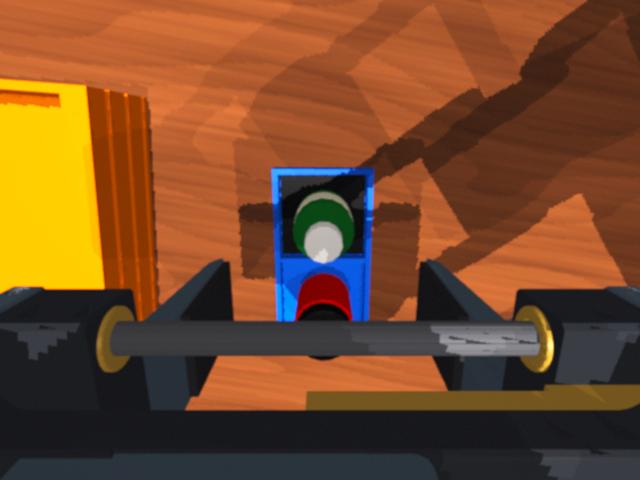

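All four are upright in their compartments: soy (293,202) and salt (317,192) in pink, vinegar (569,253) and chilli (606,243) in blue. In the wrist view, vinegar (323,225) and chilli (323,300) look centred across the tray. The oil, jar and cup have not moved and the arm is clear, so I hand in.

```bash
python3 -c "
from bench import ctrl
ctrl.sleep(.5); print(ctrl.sign_off(), ctrl.current_t())"
```

```text
the job is handed in; nothing more can be done
the job is handed in; nothing more can be done
```

The job is handed in with no verdict shown: soy and salt stand in the pink tray and vinegar and chilli in the blue, all upright in their right compartments, with the oil, tea jar and cup not touched, at about 42 s of the 112 s allowed.

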